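# Fishing the long tube out from under the stock tray's hood

## Robot

A 6-joint arm with a two-finger parallel gripper is mounted at the origin on a cart in front of the work surface, level with it; the furniture and walls round the work are solid. World frame = base frame: x ahead of the robot, y to its left, z up, the work surface at z = 0. Lengths are in m, angles in rad, forces in N, time in s.
With the tool pointing down it reaches from about 0.325 to 0.9 m from the base axis. Payload 6.1 kg.
Tool frame: the origin (TCP) lies between the finger pads; the fingertips stand 17 mm ahead of it and the grasp point (between the pads) lies 2 mm behind it; z points along the fingers, x is the direction in which the jaws open and shut, and the axes are right-handed (so a half turn about z gives the same grasp; the last joint's range is limited). The gripper opens to 87 mm and grips with 3 to 60 N. Pads are 19 mm wide; open, the fingers measure 117 mm over their backs; the gripper's body (75 mm by 190 mm) begins 51 mm behind the grasp point.
Start: joints at [1.07, 0.22, 1.526, -0, 1.395, -0.126], TCP at [0.229, 0.582, 0.213] pointing down, gripper open.
Joint ranges: [-2.98, 2.98], [-0.91, 2.08], [0.09, 2.57], [-1.24, 4.39], [0.2, 2.65], [-2.68, 2.68]. Speed limits (rad/s): [2.57, 2.57, 3.01, 3.14, 3.14, 3.14].

## Interface

Orientations are given as a unit quaternion [w, x, y, z].
In Python, from plant import ctrl, imaging gives the robot as it stands.
- The arm moves only by the tool step_arm, never from a script. Its argument "plan" is a list that holds one entry, the list of rows, each a list of 5 numbers: the opening, from -1 (shut) to 1 (fully open), then the shift along the tool's x, y, z in m, then the turn about the tool's z in rad. A call has exactly 8 rows; each row shifts and turns the commanded pose from where the row before left it, along the tool's axes as they then stand; what a row does not reach is not made up. A row lasts 1/12 s, in which the tool goes at most 41.7 mm and 7.16 degrees, less where a joint would pass 70% of its speed; a pose out of reach is approached as far as the arm can. A call with a gripper value outside its range is refused whole. The fingers move at their own pace and stop on an object; "force" is the grip in N (left out, the last holds). Time passes only in rows, so rows that do not move let the fingers close, or fill a call up. It gives the time, the measured TCP pose, the force and the opening at its end, in the units of the state.
- ctrl.state(): the state, without advancing time (a new reading comes with each control period).
- imaging.grab_frame(name): name is "scene" or "side" or "wrist"; returns a dict with "img" (420x560x3 uint8, red, green, blue), "fx", "fy", "cx", "cy" (pixels), "dist" ([k1, k2, p1, p2, k3] as OpenCV has them; the pictures are not rectified), "rvec" (rotation vector, rad) and "tvec" (3), from world to camera coordinates, as OpenCV has them; the wrist camera has in their place "T_tool_cam" (4x4, takes a point from camera to tool coordinates, whose origin is the TCP and whose axes are the tool frame's). Camera axes: x right, y down, z forward; pixel columns grow to the right and rows downward; lengths in m; the calibration is good to about 2 mm. A picture is of the moment at which its call begins: read the wrist's pose just before it. There is no depth.
- ctrl.close_job(): hands the job in, once; it reports no verdict.
The state is a dict: "t": time; "qpos": joint angles; "qd": joint speeds; "joint_torque": joint torques, N m; "tcp_pos": TCP position; "tool_rot": TCP orientation; "force": force on the tool from outside, world axes, zero at the start; "ft_torque": the same for the moment, N m; "width": finger opening in m.
Only numpy, scipy, OpenCV 4.12 (cv2) and the standard library are available. Lean on these libraries where they do the work, as an engineer would, in place of code of your own. Each camera call takes 0.05 s, during which the arm holds its last target. There are 200 camera calls.

## Task

The long square tube lies half under the hood of the stock tray, and the tray's open half is too short to lift it out level. Take the tube by its exposed end, tilt that end up and draw the tube out slantwise through the opening without forcing it against the tray and leaving the short offcut lying where it is. Finish while still holding the tube in the gripper, level and quite still, all of it at least 13 cm above the bench and touching nothing else, so that I can push an end cap on.

Things in the scene. Friction and masses are not known exactly. Their poses are not given: they have to be found in the camera images.
- stock_tray: Plywood tray fixed to the bench, 252 x 196 mm (hood 200 mm wide), walls 6 mm. Origin on the bench, under the middle of the hood's edge; x runs along the tray from the hooded to the open half, y across, z up. Inside: floor at z = 6 mm, x from -110 to +130 mm, y from -92 to +92 mm. The half with x < 0 lies under a flat sheet-steel hood, open towards +x; the half with x > 0 is open above.
- hood_edge (a point): Middle of the lower side of the hood's edge (tray x = 0), 62 mm above the bench; the tube passes below it. The hood is flat, level, as wide as the tray, and its highest point, the rolled edge, is 68 mm above the bench.
- front_rim (a point): Middle of the top rim of the front wall (6 mm thick, tray x = 130 to 136 mm), 54 mm above the bench; the tube passes above it. The side walls of the open half have the same height.
- long_tube: Straight aluminium square tube, 220 x 18 x 18 mm, about 0.12 kg, lying on the tray floor nearly along the tray's x axis, 90 to 110 mm of it under the hood. Origin: centre of its underside; x along the tube to the exposed end, y across, z up. At least 35 mm are free on both sides of the exposed end.
- long_tube_front (a point): Centre of the end face of the long tube at its exposed end (tube x = +110 mm, mid-thickness).
- long_tube_rear (a point): Centre of the end face of the long tube at the end under the hood (tube x = -110 mm, mid-thickness).
- short_tube: Offcut of the same 18 x 18 mm tube, 110 mm long, lying beside the long tube in the tray (on either side of it), partly under the hood; to be left alone. Origin: centre of its underside; x along it.

How it is judged:
On the way:
1. the exposed end of the long tube is tilted up over the front rim while the other end is still under the hood (height (world z) of long_tube_front above 0.065 m and x of long_tube_rear in the frame of stock_tray below -0.01 m and height (world z) of long_tube_rear below 0.062 m), for 0.1 s.
At the end, for the whole second after the job is handed in: The long tube is held between the fingers, both end centres at least 130 mm above the bench, its length level within 11 degrees, at rest (under 30 mm/s), touching neither tray nor offcut; the short offcut lies within 30 mm of where it was (height (world z) of each of long_tube_front, long_tube_rear above 0.13 m and angle between long_tube's own x axis and vertical between 1.37 and 1.77 rad and contact force between long_tube and the fingers above 1 N and contact force between long_tube and stock_tray below 0.1 N and contact force between long_tube and short_tube below 0.1 N and linear speed of long_tube below 0.03 m/s and distance of short_tube from where it was at the start of the episode below 0.03 m); the arm keeps its last pose, push and grip.
It fails at once if once its exposed end is raised, the long tube is forced against the tray (over 30 N) (contact force between long_tube and stock_tray above 30 N and height (world z) of long_tube_front above 0.03 m).
It fails at once if the short offcut is displaced by more than 30 mm (distance of short_tube from where it was at the start of the episode above 0.03 m).
It also fails if it takes over 32 s, if anything falls off the work surface, if the arm or the gripper's body presses on something with over 40 N, if the wrist force passes 120 N, or if a joint passes its speed limit or range.

## Working session

There is one attempt and no reset: what is moved stays moved. The work goes in short steps, Python scripts to look and compute and a tool call to move; the robot and the scene stay as the last step left them, time stands still between calls to the robot, and variables do not carry over. Pictures are saved under pics/ and viewed, about 8 in all and at most 12, crops included, and the job is handed in when it is done.

Besides the shell and the picture viewer there is one more tool, called after ">>>" as name(argument=value, ...), one argument or row to a line, values as JSON. step_arm: Moves the arm, as the interface text tells. Its arguments: {"type":"object","properties":{"plan":{"type":"array","items":{"type":"array","items":{"type":"array","items":{"type":"number"}}}},"force":{"type":"number"}},"required":["plan"]}

```bash
ls; mkdir -p pics
cat > h.py <<'E'
import numpy as np,cv2
from plant import ctrl,imaging
def grab(n,fn=None):
    s=ctrl.state(); f=imaging.grab_frame(n)
    if n=="wrist":
        w,x,y,z=s["tool_rot"]; from scipy.spatial.transform import Rotation as R
        T=np.eye(4);T[:3,:3]=R.from_quat([x,y,z,w]).as_matrix();T[:3,3]=s["tcp_pos"]
        f["Twc"]=T@np.array(f["T_tool_cam"])
    else:
        Rm=cv2.Rodrigues(np.array(f["rvec"],float))[0];T=np.eye(4);T[:3,:3]=Rm.T;T[:3,3]=-Rm.T@np.array(f["tvec"]).ravel();f["Twc"]=T
    if fn: cv2.imwrite("pics/"+fn,f["img"][:,:,::-1])
    return f
def K(f): return np.array([[f["fx"],0,f["cx"]],[0,f["fy"],f["cy"]],[0,0,1.]])
def ray(f,px):
    u=cv2.undistortPoints(np.array(px,float).reshape(-1,1,2),K(f),np.array(f["dist"],float)).reshape(-1,2)
    d=np.c_[u,np.ones(len(u))]@f["Twc"][:3,:3].T
    return f["Twc"][:3,3],d
def onz(f,px,z):
    o,d=ray(f,px); return o+d*((z-o[2])/d[:,2])[:,None]
def proj(f,P):
    T=np.linalg.inv(f["Twc"]); return cv2.projectPoints(np.array(P,float).reshape(-1,1,3),cv2.Rodrigues(T[:3,:3])[0],T[:3,3],K(f),np.array(f["dist"],float))[0].reshape(-1,2)
E
python3 - <<'E'
from h import *
print(ctrl.state())
a=[grab(n,n+"0.png") for n in("scene","side","wrist")]
for f in a: print(f["Twc"].round(3).tolist(),f["fx"])
E
```

```text
pics
{'t': 0.0, 'qpos': array([ 1.06989012e+00,  2.21229265e-01,  1.52767399e+00,  1.98615446e-05,
        1.39465246e+00, -1.26099415e-01]), 'qd': array([ 1.90782743e-03,  7.43203146e-05, -8.01207908e-04, -1.38329571e-03,
        1.16514263e-03, -2.33483410e-04]), 'joint_torque': array([-2.12870589e-03, -4.94600093e+01, -3.87376821e+01,  6.96454500e-02,
        5.70202852e-02, -1.55381413e-04]), 'tcp_pos': array([0.22848843, 0.58103501, 0.21210204]), 'tool_rot': array([ 4.37472257e-04,  8.26466782e-01,  5.62984630e-01, -8.78700555e-04]), 'force': array([ 0.22470771,  0.72739287, -0.12332941]), 'ft_torque': array([ 0.02133892, -0.00575918, -0.01349958]), 'width': 0.08688677806753842}
[[0.876, -0.306, 0.373, 0.254], [-0.482, -0.551, 0.681, -0.935], [-0.003, -0.776, -0.63, 0.603], [0.0, 0.0, 0.0, 1.0]] 475.4763589291216
[[-0.881, -0.321, 0.347, 0.296], [-0.473, 0.578, -0.666, 0.239], [0.013, -0.751, -0.661, 0.617], [0.0, 0.0, 0.0, 1.0]] 390.2247772675554
[[0.365, 0.899, 0.241, 0.163], [0.931, -0.352, -0.097, 0.608], [-0.002, 0.26, -0.966, 0.384], [0.0, 0.0, 0.0, 1.0]] 305.88054822451994
```

```bash
python3 -c "
import cv2,numpy as np
a=[cv2.resize(cv2.imread('pics/%s0.png'%n),(800,600)) for n in('scene','side')]
cv2.imwrite('pics/s2.png',a[0]);cv2.imwrite('pics/d2.png',a[1])"
```

```text
(no output)
```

View pics/scene0.png

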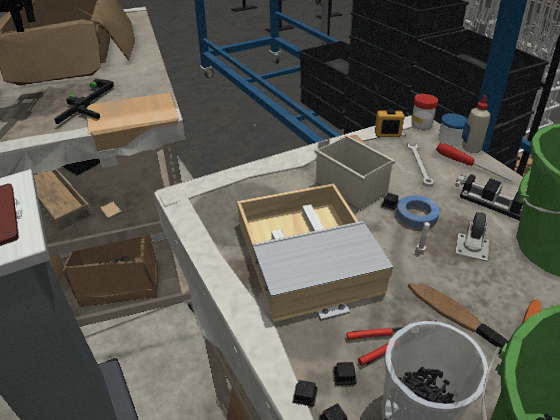

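View pics/side0.png

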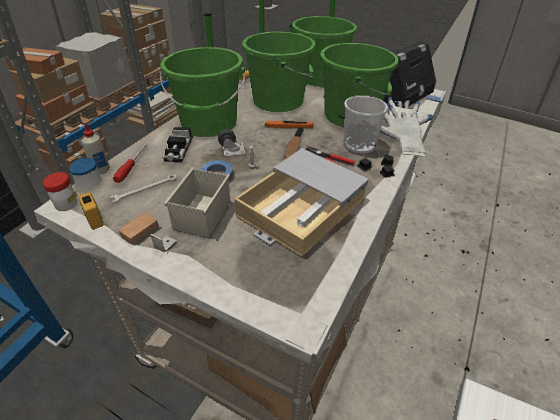

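The tray is at about (320,250) in the scene view and (302,205) in the side view. The open half faces the side camera, with the long tube on its left (about (265,203)) and the offcut on its right. I'll zoom in next.

```bash
python3 -c "
import cv2,numpy as np
a=cv2.imread('pics/side0.png')[145:255,225:375]
b=cv2.imread('pics/scene0.png')[180:325,230:400]
a=cv2.resize(a,None,fx=5.3,fy=5.3,interpolation=cv2.INTER_CUBIC)
cv2.imwrite('pics/d3.png',a)
b=cv2.resize(b,None,fx=4,fy=4,interpolation=cv2.INTER_CUBIC)
cv2.imwrite('pics/s3.png',b)"
python3 - <<'E'
from h import *
import cv2
print('x')
E
```

```text
x
```

View pics/d3.png

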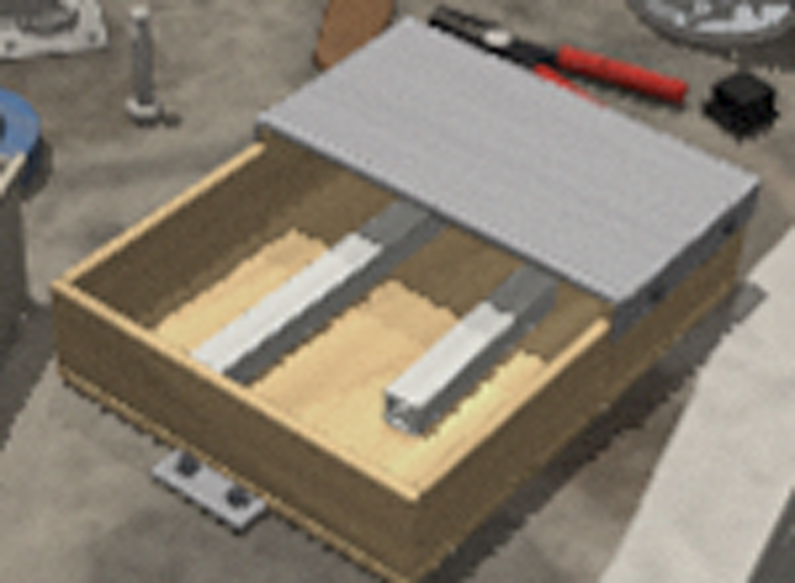

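View pics/s3.png

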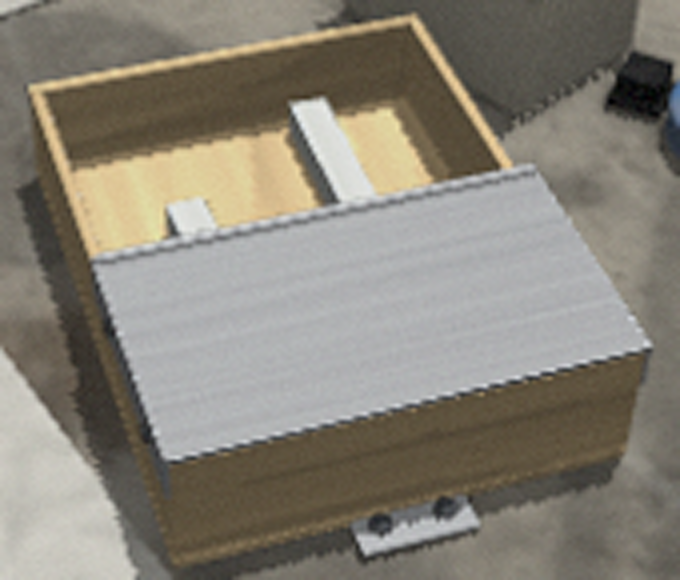

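The side crop shows the hood edge, front rim, long tube (left, its front end partly behind the front wall) and offcut (right). The scene crop shows the long tube's free end at crop px (291–325, 100). Next I compute their poses.

Run:
```python
from h import *
d=grab("side");s=grab("scene")
D=lambda p:np.array(p,float)/5.3+[225,145]
S=lambda p:np.array(p,float)/4+[230,180]
np.set_printoptions(precision=4,suppress=True)
print("side rim",onz(d,D([(55,287),(417,497)]),.054))
print("scene rim",onz(s,S([(32,88),(414,15)]),.054))
print("side hood",onz(d,D([(258,125),(615,303),(758,183),(408,20)]),.067))
print("scene hood",onz(s,S([(95,260),(530,168),(650,347),(170,460)]),.067))
print("side tube L,R",onz(d,D([(195,355),(360,237),(235,374),(383,243)]),.024))
print("scene tube end,hood",onz(s,S([(291,102),(325,97),(340,203),(373,195)]),.024))
print("side short",onz(d,D([(385,393),(432,412),(485,300),(515,315)]),.024))
print("scene short",onz(s,S([(168,204),(205,199),(213,228)]),.024))
```

```text
side rim [[ 0.6953 -0.3085  0.054 ]
 [ 0.5072 -0.271   0.054 ]]
scene rim [[ 0.5109 -0.2728  0.054 ]
 [ 0.7    -0.3109  0.054 ]]
side hood [[ 0.6683 -0.4376  0.067 ]
 [ 0.4789 -0.3995  0.067 ]
 [ 0.4532 -0.5083  0.067 ]
 [ 0.6471 -0.551   0.067 ]]
scene hood [[ 0.4801 -0.4064  0.067 ]
 [ 0.6713 -0.4458  0.067 ]
 [ 0.6488 -0.5579  0.067 ]
 [ 0.4572 -0.517   0.067 ]]
side tube L,R [[ 0.639  -0.3287  0.024 ]
 [ 0.6137 -0.436   0.024 ]
 [ 0.618  -0.3265  0.024 ]
 [ 0.6025 -0.4372  0.024 ]]
scene tube end,hood [[ 0.6315 -0.3087  0.024 ]
 [ 0.6481 -0.3134  0.024 ]
 [ 0.6135 -0.3842  0.024 ]
 [ 0.6297 -0.3869  0.024 ]]
side short [[ 0.5568 -0.3469  0.024 ]
 [ 0.5345 -0.3459  0.024 ]
 [ 0.5448 -0.423   0.024 ]
 [ 0.529  -0.4201  0.024 ]]
scene short [[ 0.544  -0.3464  0.024 ]
 [ 0.5605 -0.3516  0.024 ]
 [ 0.5543 -0.3709  0.024 ]]
```

```bash
cat > pl.py <<'E'
from h import *
def rows(target,yaw=None,n=8,op=0.15,total=None):
    """n rows to world target / yaw of tool x (deg); tool points down"""
    s=ctrl.state(); p=np.array(s["tcp_pos"]); w,x,y,z=s["tool_rot"]
    xa=np.array([1-2*(y*y+z*z),2*(x*y+w*z)]); a=np.arctan2(xa[1],xa[0])
    d=0 if yaw is None else (np.radians(yaw)-a+np.pi)%(2*np.pi)-np.pi
    D=(np.array(target)-p)/n; out=[]
    for i in range(n):
        c,sn=np.cos(a),np.sin(a)
        out.append([op,round(D[0]*c+D[1]*sn,4),round(D[0]*sn-D[1]*c,4),round(-D[2],4),round(-d/n,4)]); a+=d/n
    print("pose",p.round(4),"yaw",np.degrees(a-d).round(2),"t",s["t"]); print(str(out).replace(" ",""))
E
python3 - <<'E'
from pl import *
rows([.628,-.36,.21],-13.3,n=26)
d=grab("side");s=grab("scene")
print("container rim/base",onz(d,[(197,238),(168,228),(229,205)],0).round(3).tolist(),onz(s,[(388,195),(322,180)],0).round(3).tolist())
o1,a=ray(s,[(392,148)]);
print(proj(s,[[.62,-.36,.2]]))
E
```

```text
pose [0.2286 0.5814 0.2127] yaw 68.53 t 0.25
[[0.15,np.float64(-0.0281),np.float64(0.0275),np.float64(0.0001),np.float64(0.0549)],[0.15,np.float64(-0.0265),np.float64(0.029),np.float64(0.0001),np.float64(0.0549)],[0.15,np.float64(-0.0249),np.float64(0.0305),np.float64(0.0001),np.float64(0.0549)],[0.15,np.float64(-0.0232),np.float64(0.0318),np.float64(0.0001),np.float64(0.0549)],[0.15,np.float64(-0.0214),np.float64(0.033),np.float64(0.0001),np.float64(0.0549)],[0.15,np.float64(-0.0195),np.float64(0.0341),np.float64(0.0001),np.float64(0.0549)],[0.15,np.float64(-0.0176),np.float64(0.0351),np.float64(0.0001),np.float64(0.0549)],[0.15,np.float64(-0.0157),np.float64(0.0361),np.float64(0.0001),np.float64(0.0549)],[0.15,np.float64(-0.0137),np.float64(0.0369),np.float64(0.0001),np.float64(0.0549)],[0.15,np.float64(-0.0116),np.float64(0.0376),np.float64(0.0001),np.float64(0.0549)],[0.15,np.float64(-0.0096),np.float64(0.0381),np.float64(0.0001),np.float64(0.0549)],[0.15,np.float64(-0.0075),np.float64(0.0386),np.float64(0.0001),np.float64(0.0549)],[0.15,np.float64(-0.0053),np.float64(0.039),np.f
[... 573 characters left out ...]
81),np.float64(0.0001),np.float64(0.0549)],[0.15,np.float64(0.0118),np.float64(0.0375),np.float64(0.0001),np.float64(0.0549)],[0.15,np.float64(0.0138),np.float64(0.0368),np.float64(0.0001),np.float64(0.0549)],[0.15,np.float64(0.0158),np.float64(0.036),np.float64(0.0001),np.float64(0.0549)],[0.15,np.float64(0.0178),np.float64(0.0351),np.float64(0.0001),np.float64(0.0549)],[0.15,np.float64(0.0197),np.float64(0.0341),np.float64(0.0001),np.float64(0.0549)],[0.15,np.float64(0.0215),np.float64(0.0329),np.float64(0.0001),np.float64(0.0549)]]
container rim/base [[0.735, -0.208, 0.0], [0.812, -0.201, 0.0], [0.735, -0.335, 0.0]] [[0.823, -0.339, 0.0], [0.73, -0.226, 0.0]]
[[314.24404779 140.97004613]]
```

>>> step_arm(
  plan=[
    [[0.15,-0.0281,0.0275,-0.003,0.0549],[0.15,-0.0265,0.029,-0.003,0.0549],[0.15,-0.0249,0.0305,-0.003,0.0549],[0.15,-0.0232,0.0318,0,0.0549],[0.15,-0.0214,0.033,0,0.0549],[0.15,-0.0195,0.0341,0,0.0549],[0.15,-0.0176,0.0351,0,0.0549],[0.15,-0.0157,0.0361,0,0.0549]],
  ],
)

```text
t: 1.02
tcp_pos: [0.352, 0.2904, 0.2225]
tool_rot: [-0.0, 0.93, 0.368, 0.0]
force: [1.0, -0.4, 0.5]
width: 0.0511
```

>>> step_arm(
  plan=[
    [[0.15,-0.0137,0.0369,0,0.0549],[0.15,-0.0116,0.0376,0,0.0549],[0.15,-0.0096,0.0381,0,0.0549],[0.15,-0.0075,0.0386,0,0.0549],[0.15,-0.0053,0.039,0,0.0549],[0.15,-0.0032,0.0392,0,0.0549],[0.15,-0.001,0.0393,0,0.0549],[0.15,0.0011,0.0393,0,0.0549]],
  ],
)

```text
t: 1.68
tcp_pos: [0.475, 0.0003, 0.2226]
tool_rot: [0.0, 0.988, 0.157, 0.001]
force: [0.9, 0.6, 0.0]
width: 0.0499
```

>>> step_arm(
  plan=[
    [[0.15,0.0033,0.0392,0,0.0549],[0.15,0.0054,0.039,0,0.0549],[0.15,0.0076,0.0386,0,0.0549],[0.15,0.0097,0.0381,0,0.0549],[0.15,0.0118,0.0375,0,0.0549],[0.15,0.0138,0.0368,0,0.0549],[0.15,0.0158,0.036,0,0.0549],[0.15,0.0178,0.0351,0,0.0549]],
  ],
)

```text
t: 2.35
tcp_pos: [0.598, -0.2892, 0.2221]
tool_rot: [-0.0, 0.998, -0.062, 0.0]
force: [0.2, 0.2, 0.7]
width: 0.0503
```

```bash
sed -i 's/round(\(D\[0\]\*c+D\[1\]\*sn\),4)/float(round(\1,4))/; s/round(D\[0\]\*sn-D\[1\]\*c,4)/float(round(D[0]*sn-D[1]*c,4))/; s/round(-D\[2\],4),round(-d\/n,4)/float(round(-D[2],4)),float(round(-d\/n,4))/' pl.py
python3 - <<'E'
from pl import *
rows([.628,-.36,.21],-13.3,n=4)
s=grab("scene","scene1.png")
o,a=ray(s,[(391,152)]); 
for z in (.06,.08,.1,.12): print(z,onz(s,[(391,152),(318,143)],z).round(3).tolist())
w=grab("wrist","w1.png")
print(w["Twc"].round(3).tolist(), proj(w,[[.640,-.311,.024],[.589,-.525,.024],[.575,-.422,.068],[.603,-.291,.054]]).round(1).tolist())
E
```

```text
pose [ 0.598  -0.2892  0.2221] yaw -7.14 t 2.35
[[0.15,0.0096,0.0166,0.003,0.0269],[0.15,0.0101,0.0164,0.003,0.0269],[0.15,0.0105,0.0161,0.003,0.0269],[0.15,0.0109,0.0158,0.003,0.0269]]
0.06 [[0.869, -0.28, 0.06], [0.75, -0.172, 0.06]]
0.08 [[0.846, -0.304, 0.08], [0.732, -0.2, 0.08]]
0.1 [[0.824, -0.328, 0.1], [0.713, -0.228, 0.1]]
0.12 [[0.801, -0.352, 0.12], [0.695, -0.256, 0.12]]
[[0.991, -0.126, -0.033, 0.609], [-0.13, -0.956, -0.261, -0.224], [0.001, 0.263, -0.965, 0.391], [0.0, 0.0, 0.0, 1.0]] [[317.2, 193.3], [296.6, 343.1], [276.4, 298.2], [285.5, 186.1]]
```

View pics/w1.png

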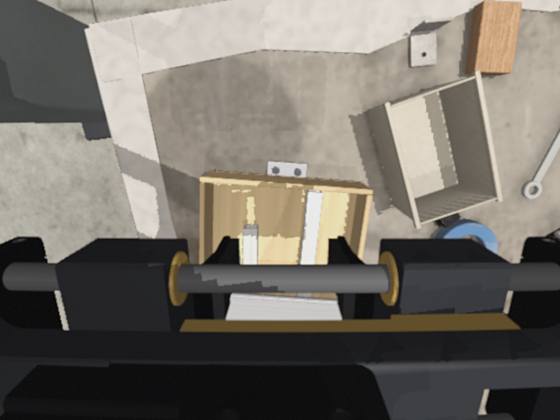

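The wrist view shows the tube's exposed end at about (314,192), close to the projected (317,193). The container's near rim runs (387,107)–(417,225). Refining the tube line from this view.

Run:
```python
from pl import *
im=cv2.imread("pics/w1.png"); f=grab("wrist")
g=im.astype(int); m=((g.min(2)>175)&((g.max(2)-g.min(2))<30)).astype(np.uint8); m[:, :290]=0; m[:,335:]=0; m[:188]=0; m[265:]=0
n,l,st,c=cv2.connectedComponentsWithStats(m); k=1+st[1:,4].argmax(); print(st[k])
ys,xs=np.where(l==k)
P=onz(f,np.c_[xs,ys],.024)
b=cv2.minAreaRect(P[:,:2].astype(np.float32)*1000); print(b)
vx=cv2.fitLine(P[:,:2].astype(np.float32),cv2.DIST_L2,0,.01,.01).ravel(); print(vx, P[:,1].max())
print("container rim z.1",onz(f,[(387,107),(417,225)],.095).round(3).tolist())
print("rim",onz(f,[(201,178),(371,190)],.054).round(3).tolist())
```

```text
[ 300  190   23   74 1048]
((626.15673828125, -350.5294189453125), (98.37153625488281, 18.587509155273438), 78.04715728759766)
[ 0.20560056  0.97863597  0.6265879  -0.34928274] -0.30151050552425385
container rim z.1 [[0.705, -0.217, 0.095], [0.731, -0.336, 0.095]]
rim [[0.509, -0.266, 0.054], [0.697, -0.304, 0.054]]
```

Run:
```python
from pl import *
rows([.6252,-.355,.2221],-11.9,n=4)
```

```text
pose [ 0.5973 -0.2897  0.2204] yaw -7.15 t 2.5
[[0.15,0.0089,0.0153,-0.0004,0.0207],[0.15,0.0093,0.0151,-0.0004,0.0207],[0.15,0.0096,0.015,-0.0004,0.0207],[0.15,0.0099,0.0148,-0.0004,0.0207]]
```

>>> step_arm(
  plan=[
    [[0.15,0.0089,0.0153,0,0.0207],[0.15,0.0093,0.0151,0,0.0207],[0.15,0.0096,0.015,0,0.0207],[0.15,0.0099,0.0148,0,0.0207],[0.15,0,0,0.03,0],[0.15,0,0,0.03,0],[0.15,0,0,0.03,0],[0.15,0,0,0.02,0]],
  ],
)

```text
t: 3.17
tcp_pos: [0.6244, -0.35, 0.1092]
tool_rot: [-0.001, 0.995, -0.101, -0.002]
force: [-0.3, 0.3, -0.7]
width: 0.0503
```

Run:
```python
from pl import *
rows([.6252,-.355,.027],-11.9,n=4)
w=grab("wrist","w2.png")
```

```text
pose [ 0.6244 -0.35    0.1092] yaw -11.62 t 3.1667
[[0.15,0.0004,0.0012,0.0206,0.0012],[0.15,0.0004,0.0012,0.0206,0.0012],[0.15,0.0004,0.0012,0.0206,0.0012],[0.15,0.0004,0.0012,0.0206,0.0012]]
```

View pics/w2.png

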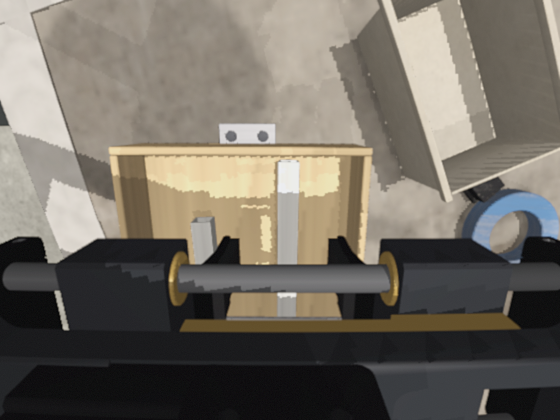

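The tube is centred between the fingers and parallel to them (at x≈288, finger gap 238–330). Descending now, then a light grip.

>>> step_arm(
  plan=[
    [[0.15,0.0004,0.0012,0.02,0.0012],[0.15,0.0004,0.0012,0.02,0.0012],[0.15,0.0004,0.0012,0.016,0.0012],[0.15,0.0004,0.0012,0.012,0.0012],[0.15,0,0,0.008,0],[0.15,0,0,0.004,0],[0.15,0,0,0,0],[0.15,0,0,0,0]],
  ],
  force=6,
)

```text
t: 3.88
tcp_pos: [0.6267, -0.3577, 0.033]
tool_rot: [0.0, 0.995, -0.104, 0.0]
force: [0.2, 0.3, 0.2]
width: 0.0501
```

>>> step_arm(
  plan=[
    [[-1,0,0,0,0],[-1,0,0,0,0],[-1,0,0,0,0],[-1,0,0,0,0],[-1,0,0,0,0],[-1,0,0,0,0],[-1,0,0,0,0],[-1,0,0,0,0]],
  ],
  force=6,
)

```text
t: 4.55
tcp_pos: [0.6263, -0.3575, 0.0322]
tool_rot: [-0.0, 0.995, -0.104, -0.0]
force: [-0.0, 0.4, -0.4]
width: 0.0053
```

The opening is 5 mm, less than the 18 mm tube, so something is off. I'll look.

Run:
```python
from pl import *
print(ctrl.state()["width"],ctrl.state()["tcp_pos"])
a=grab("side")["img"][140:250,220:370]; b=grab("wrist")["img"][130:330,100:420]
a=cv2.resize(a,(560,410)); b=cv2.resize(b,(560,350))[:190]
cv2.imwrite("pics/c3.png",np.vstack([a,b])[:,:,::-1])
```

```text
0.005261445653229542 [ 0.62627686 -0.35747433  0.03218524]
```

View pics/c3.png

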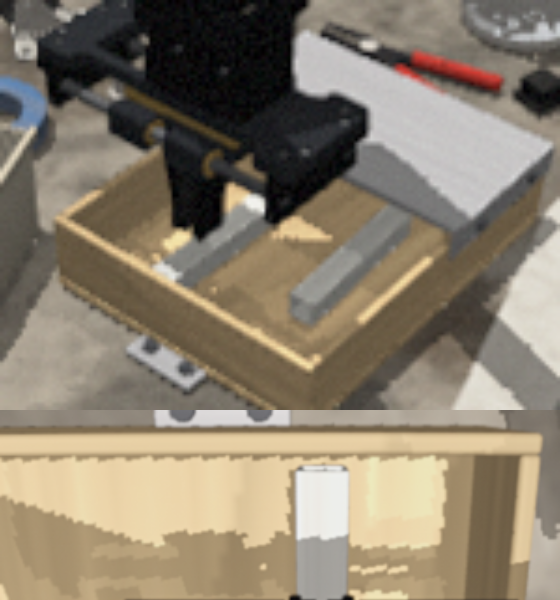

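Run:
```python
from pl import *
s=ctrl.state();print(s["width"],s["tcp_pos"],s["force"],s["t"])
b=grab("wrist")["img"][170:340,180:400]; a=grab("side")["img"][170:225,245:310]
a=cv2.resize(a,(390,330),interpolation=cv2.INTER_CUBIC);b=cv2.resize(b,(390,301),interpolation=cv2.INTER_CUBIC)
cv2.imwrite("pics/c4.png",np.hstack([a,np.vstack([b,np.zeros((29,390,3),np.uint8)])])[:,:,::-1])
```

```text
0.0019072874105639467 [ 0.62627724 -0.35749518  0.03219898] [-0.01642201 -0.7910981  -0.17958518] 4.65
```

View pics/c4.png

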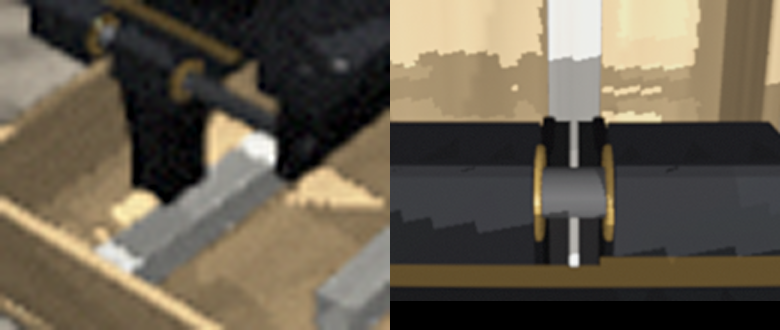

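The fingers closed just above the tube, so the tips sit higher than the stated geometry implies. I'll reopen and go lower while watching the force.

>>> step_arm(
  plan=[
    [[0.15,0,0,0,0],[0.15,0,0,0,0],[0.15,0,0,0,0],[0.15,0,0,0,0],[0.15,0,0,0,0],[0.15,0,0,0,0],[0.15,0,0,0.003,0],[0.15,0,0,0.003,0]],
  ],
)

```text
t: 5.42
tcp_pos: [0.6265, -0.3576, 0.0263]
tool_rot: [0.0, 0.995, -0.104, 0.0]
force: [0.9, -0.3, -0.3]
width: 0.0451
```

Run:
```python
from pl import *
s=ctrl.state();print(s)
f=grab("side"); p=s["tcp_pos"]
b=f["img"][165:225,240:315].copy()
b=cv2.resize(b,(750,600),interpolation=cv2.INTER_CUBIC)
xa=np.array([.9785,-.2056,0]);ya=np.array([-.2056,-.9785,0])
for h,c in((-.017,(255,0,0)),(0,(0,255,0))):
    for sg in(-1,1):
        for yy in(-.0095,.0095):
            q=(proj(f,p+xa*sg*s["width"]/2+ya*yy+[0,0,h])[0]-[240,165])*10
            cv2.circle(b,(int(q[0]),int(q[1])),5,c,-1)
cv2.imwrite("pics/c5.png",b[:,:,::-1])
```

```text
{'t': 5.4167, 'qpos': array([-6.27922259e-01,  6.13905176e-01,  1.37299620e+00,  5.67045374e-05,
        1.15414167e+00, -4.18667408e-01]), 'qd': array([-0.00030186,  0.0478674 ,  0.01826673, -0.00035112, -0.05474016,
       -0.00100955]), 'joint_torque': array([ 9.51011083e-03, -6.37027144e+01, -3.52825677e+01,  5.10040624e-02,
        1.46293365e-01, -3.32802374e-04]), 'tcp_pos': array([ 0.62648727, -0.35764091,  0.02627223]), 'tool_rot': array([ 1.14869954e-04,  9.94530307e-01, -1.04448039e-01,  2.50987294e-04]), 'force': array([ 0.94788964, -0.26201862, -0.34223044]), 'ft_torque': array([-0.14445194,  0.07061416,  0.01402128]), 'width': 0.04513006495598813}
```

View pics/c5.png

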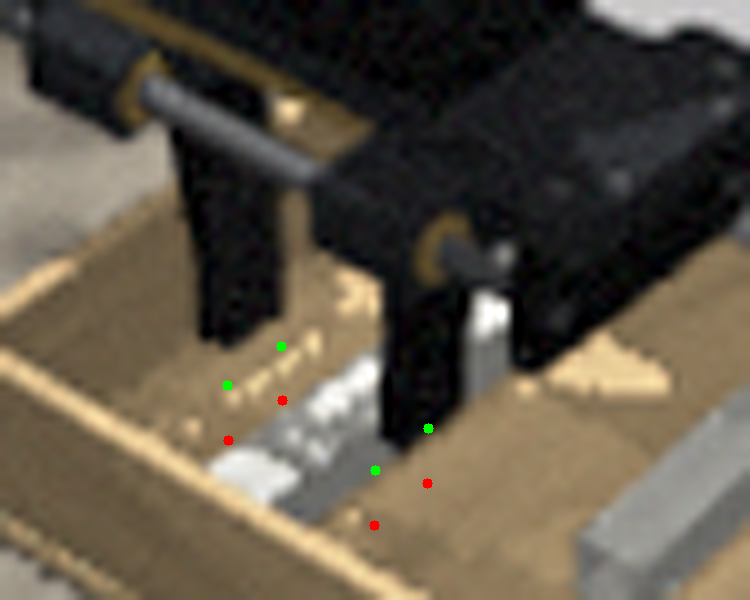

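Projected versus visible fingertips (left inner corner (228,348) against predicted (228,440)) show the fingers are really about 27 mm higher than the state says. Plan: descend by that amount in stages, checking fingertip height in the side view by mask.

```bash
cat > tip.py <<'E'
from h import *
def tip():
    s=ctrl.state(); f=grab("side"); p=s["tcp_pos"]; g=f["img"].max(2)
    xa=np.array([.9785,-.2056,0]);ya=np.array([-.2056,-.9785,0])
    best=[]
    # inner +y corner of the +x finger: column of its projection; go down the dark finger to its lower end
    u=proj(f,p+xa*s["width"]/2+ya*-.0095+[0,0,.01])[0]
    c=int(round(u[0])); col=g[:,c]; dark=np.where(col[150:230]<38)[0]+150
    v=dark[dark<proj(f,p+xa*s["width"]/2+ya*-.0095+[0,0,-.025])[0][1]].max()+.5
    zs=np.linspace(-.06,.06,241); vs=[proj(f,np.r_[(p+xa*s["width"]/2+ya*-.0095)[:2],z])[0][1] for z in p[2]+zs]
    print("col",c,"row",v,"tip z",(p[2]+zs)[np.argmin(abs(np.array(vs)-v))].round(4),"tcp",p.round(4),"F",s["force"].round(1),"w",round(s["width"],4),"t",s["t"])
    print(col[190:215])
if __name__=="__main__": tip()
E
python3 tip.py
```

```text
col 263 row 199.5 tip z 0.0387 tcp [ 0.6259 -0.3573  0.0252] F [-0.8  0.3 -0.6] w 0.0471 t 5.4667
[ 23  21  26  17  28  25  19  27  20  33 112 148 156 161 223 181 141 141
 140 139 230 236 229 221 231]
```

>>> step_arm(
  plan=[
    [[0.15,0,0,0.003,0],[0.15,0,0,0.003,0],[0.15,0,0,0.003,0],[0.15,0,0,0.002,0],[0.15,0,0,0.002,0],[0.15,0,0,0.001,0],[0.15,0,0,0,0],[0.15,0,0,0,0]],
  ],
)

```text
t: 6.18
tcp_pos: [0.6263, -0.3575, 0.0122]
tool_rot: [-0.0, 0.995, -0.104, -0.0]
force: [0.4, 0.0, 0.1]
width: 0.0498
```

```bash
python3 tip.py
```

```text
col 262 row 203.5 tip z 0.0252 tcp [ 0.6263 -0.3575  0.0122] F [0.4 0.  0.1] w 0.0498 t 6.1833
[ 19  19  14  20  24  18  28  19  22  24  17  28  18  26 107 143 144 144
 142 151 199 231 224 226 241]
```

>>> step_arm(
  plan=[
    [[0.15,0,0,0.003,0],[0.15,0,0,0.003,0],[0.15,0,0,0.003,0],[0.15,0,0,0.002,0],[0.15,0,0,0.001,0],[0.15,0,0,0.001,0],[0.15,0,0,0,0],[0.15,0,0,0,0]],
  ],
)

```text
t: 6.9
tcp_pos: [0.6263, -0.3575, -0.0008]
tool_rot: [0.0, 0.995, -0.104, 0.0]
force: [0.2, -0.3, -0.3]
width: 0.0498
```

```bash
python3 tip.py
```

```text
col 262 row 207.5 tip z 0.0127 tcp [ 0.6263 -0.3575 -0.0008] F [ 0.2 -0.3 -0.3] w 0.0498 t 6.9
[ 31  27  27   6  28  24  27  15  25  24  16  17  22  21  25  30  18  17
 104 138 196 231 228 232 244]
```

>>> step_arm(
  plan=[
    [[0.15,0,0,0.002,0],[-1,0,0,0,0],[-1,0,0,0,0],[-1,0,0,0,0],[-1,0,0,0,0],[-1,0,0,0,0],[-1,0,0,0,0],[-1,0,0,0,0]],
  ],
  force=6,
)

```text
t: 7.62
tcp_pos: [0.6263, -0.3575, -0.0028]
tool_rot: [-0.0, 0.995, -0.104, -0.0]
force: [-0.4, -0.4, 0.6]
width: 0.0184
```

```bash
python3 -c "
from h import *
s=ctrl.state();print(s['width'],s['tcp_pos'],s['force'],s['t'])"
```

```text
0.018374955159709924 [ 0.62628064 -0.35749349 -0.00278846] [-0.40083273 -0.39775719  0.55462707] 7.6167
```

>>> step_arm(
  plan=[
    [[-1,0,0,0,0],[-1,0,0,-0.004,0],[-1,0,0,-0.006,0],[-1,0,0,-0.006,0],[-1,0,0,-0.006,0],[-1,0,0,-0.006,0],[-1,0,0,-0.006,0],[-1,0,0,0,0]],
  ],
)

```text
t: 8.28
tcp_pos: [0.6274, -0.3583, 0.0336]
tool_rot: [0.001, 0.995, -0.104, 0.001]
force: [0.4, 0.2, -0.8]
width: 0.0179
```

Run:
```python
from h import *
s=ctrl.state();print(s['width'],s['tcp_pos'],s['force'],s['t'])
f=grab("side"); b=f["img"][155:235,235:335].copy()
cv2.imwrite("pics/c6.png",cv2.resize(b,(750,600),interpolation=cv2.INTER_CUBIC)[:,:,::-1])
g=grab("scene")["img"][170:260,270:360]; cv2.imwrite("pics/c6s.png",cv2.resize(g,(600,600))[:,:,::-1])
```

```text
0.017945948433778124 [ 0.62739832 -0.35825209  0.03359396] [ 0.35455712  0.18584653 -0.81128315] 8.2833
```

View pics/c6.png

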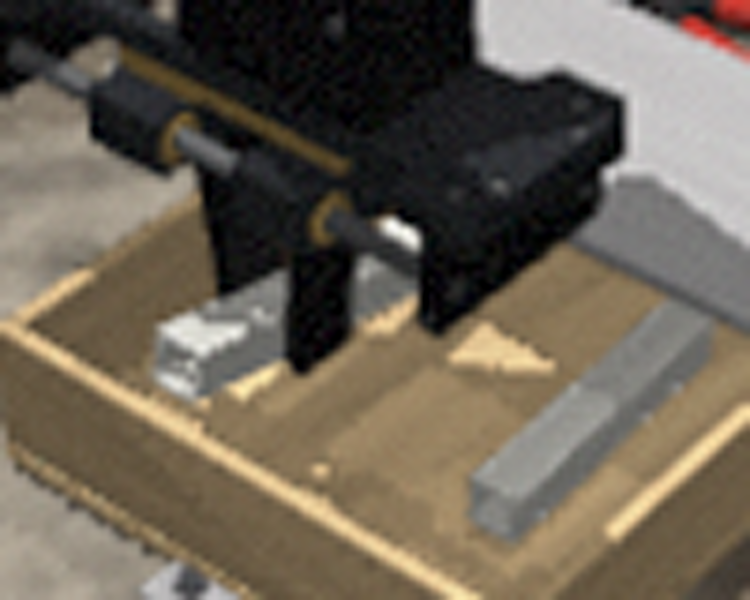

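The tube is gripped and lifted. Its front end at about (180,360) in the crop has a flatter image slope than the offcut, so it is tilted front-up. Estimating the tilt.

```bash
cat > fz.py <<'E'
from h import *
def fz(px,off=0.0):
    # height of the front-end corner of the tube (left/right top edges) in vertical plane through tube line
    f=grab("side")
    o,d=ray(f,px); n=np.array([.9786,-.2056,0])
    for dd,lat in zip(d,(.009,-.009)):
        c=np.array([.6264,-.350,0])+n*lat
        t=((c-o)@n)/(dd@n); print((o+t*dd).round(4))
E
python3 - <<'E'
from fz import *
C=lambda p:np.array(p)/7.5+[235,155]
fz(C([(157,335),(205,352)])); print('further up the top edge'); fz(C([(262,288),(285,318)])); 
print('bottom front'); fz(C([(157,378),(200,398)]))
E
```

```text
[ 0.6434 -0.3127  0.0706]
[ 0.6256 -0.3099  0.0735]
further up the top edge
[ 0.6339 -0.3579  0.0598]
[ 0.6184 -0.3442  0.0642]
bottom front
[ 0.6436 -0.312   0.0545]
[ 0.6262 -0.3074  0.0577]
```

Tilt is about 13–14° with the rear on the floor, so pivoting works. I'll lift a little more, hold, firm the grip, then draw out along the tube axis.

>>> step_arm(
  plan=[
    [[-1,0,0,-0.004,0],[-1,0,0,-0.004,0],[-1,0,0,-0.002,0],[-1,0,0,0,0],[-1,0,0,0,0],[-1,0,0,0,0],[-1,0,0,0,0],[-1,0,0,0,0]],
  ],
)

```text
t: 9.2
tcp_pos: [0.6264, -0.3575, 0.0413]
tool_rot: [0.0, 0.995, -0.104, 0.0]
force: [0.6, -0.1, -0.4]
width: 0.0181
```

>>> step_arm(
  plan=[
    [[-1,0,0,0,0],[-1,0,-0.006,-0.002,0],[-1,0,-0.01,-0.003,0],[-1,0,-0.01,-0.003,0],[-1,0,-0.01,-0.003,0],[-1,0,-0.01,-0.003,0],[-1,0,-0.01,-0.003,0],[-1,0,-0.006,-0.002,0]],
  ],
  force=15,
)

```text
t: 9.87
tcp_pos: [0.6399, -0.295, 0.061]
tool_rot: [-0.0, 0.995, -0.104, 0.0]
force: [-0.0, -0.3, -1.5]
width: 0.0179
```

Run:
```python
from h import *
s=ctrl.state();print(s['width'],s['tcp_pos'],s['force'],s['t'])
f=grab("side"); b=f["img"][155:235,215:315].copy()
cv2.imwrite("pics/c7.png",cv2.resize(b,(750,600),interpolation=cv2.INTER_CUBIC)[:,:,::-1])
```

```text
0.017892076183454435 [ 0.63987325 -0.29495836  0.060963  ] [-0.04910287 -0.34035514 -1.45248705] 9.8667
```

View pics/c7.png

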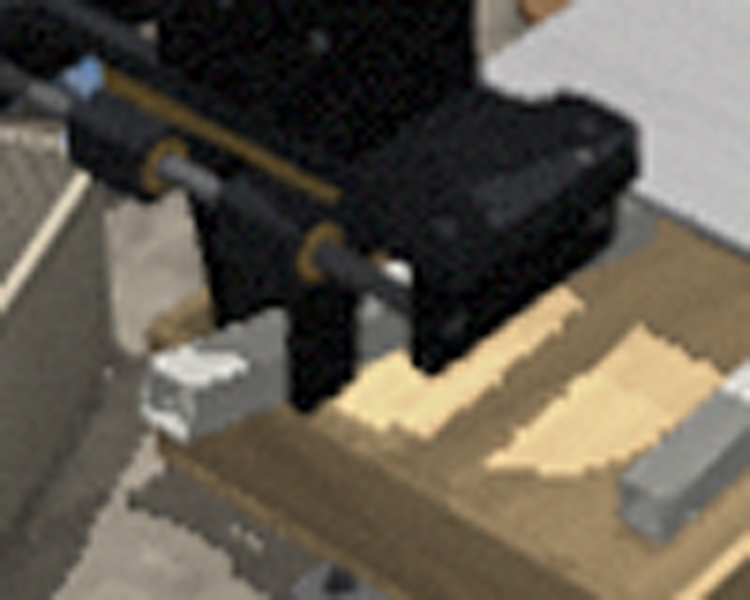

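The tube's front is over the rim at (165,400), the offcut is unmoved, and the force matches the tube's weight (no dragging). Continuing the draw.

>>> step_arm(
  plan=[
    [[-1,0,-0.01,-0.003,0],[-1,0,-0.01,-0.003,0],[-1,0,-0.01,-0.003,0],[-1,0,-0.01,-0.003,0],[-1,0,-0.01,-0.003,0],[-1,0,-0.01,-0.003,0],[-1,0,-0.01,-0.003,0],[-1,0,-0.006,-0.002,0]],
  ],
)

```text
t: 10.58
tcp_pos: [0.6555, -0.221, 0.0838]
tool_rot: [-0.0, 0.995, -0.104, 0.0]
force: [-0.6, -0.3, -1.5]
width: 0.0179
```

Run:
```python
from h import *
s=ctrl.state();p=s['tcp_pos'];print(s['width'],p,s['force'],s['t'])
a=grab("side")["img"][130:250,170:330]; b=grab("scene")["img"][110:290,230:410]
cv2.imwrite("pics/c8.png",np.hstack([cv2.resize(a,(420,315)),cv2.resize(b,(315,315))])[:,:,::-1])
```

```text
0.017944415447519044 [ 0.65547538 -0.22095149  0.08380065] [-0.59525939 -0.31104293 -1.47670197] 10.5833
```

View pics/c8.png

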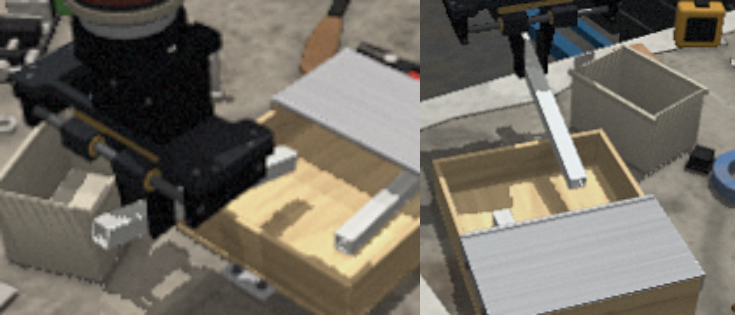

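The tube is clear of the hood, its rear end hangs inside the open half, and the offcut is in place. Next I level it against the front rim under a light grip: lowering about 41 mm makes the rim swing the rear up.

>>> step_arm(
  plan=[
    [[-1,0,0,0,0],[-1,0,0,0.006,0],[-1,0,0,0.006,0],[-1,0,0,0.006,0],[-1,0,0,0.004,0],[-1,0,0,0.004,0],[-1,0,0,0.004,0],[-1,0,0,0,0]],
  ],
  force=6,
)

```text
t: 11.35
tcp_pos: [0.6544, -0.2224, 0.0519]
tool_rot: [-0.0, 0.995, -0.104, -0.001]
force: [1.0, -1.0, -0.2]
width: 0.0179
```

>>> step_arm(
  plan=[
    [[-1,0,0,0.003,0],[-1,0,0,0.003,0],[-1,0,0,0.003,0],[-1,0,0,0.002,0],[-1,0,0,0,0],[-1,0,0,0,0],[-1,0,0,0,0],[-1,0,0,0,0]],
  ],
)

```text
t: 12.02
tcp_pos: [0.6548, -0.2226, 0.0421]
tool_rot: [0.0, 0.995, -0.104, -0.0]
force: [-0.3, 0.2, -0.6]
width: 0.0179
```

Run:
```python
from h import *
np.set_printoptions(precision=4,suppress=True)
s=ctrl.state();p=s['tcp_pos'];print(s['width'],p,s['force'],s['ft_torque'],s['t'])
f=grab("scene","scene9.png"); g=f["img"].astype(int)
u=np.array([.2056,.9786,0])
for z in(.03,.05,.07): print(z,proj(f,[np.r_[(p+u*.052)[:2],z],np.r_[(p-u*.168)[:2],z]]))
e=grab("side","side9.png")
for z in(.05,.07): print(z,proj(e,[np.r_[(p+u*.052)[:2],z],np.r_[(p-u*.168)[:2],z]]))
```

```text
0.017887292114704103 [ 0.6548 -0.2226  0.0421] [-0.3334  0.2148 -0.5743] [-0.0457  0.0492 -0.0503] 12.0167
0.03 [[284.4935 164.504 ]
 [319.0595 227.983 ]]
0.05 [[284.4335 156.7439]
 [319.4979 219.6414]]
0.07 [[284.3723 148.8029]
 [319.9465 211.0492]]
0.05 [[210.5311 243.7874]
 [281.2617 191.5798]]
0.07 [[209.4472 236.7535]
 [281.3934 184.7549]]
```

Run:
```python
import cv2,numpy as np
for n,(r0,r1,c0,c1) in (("scene9",(192,228,306,332)),("side9",(224,256,196,228))):
    g=cv2.cvtColor(cv2.imread(f"pics/{n}.png"),cv2.COLOR_BGR2HSV).astype(int)
    print(n,"cols",c0,"..; value, with '.' where saturated")
    for r in range(r0,r1): print(r," ".join(("%3d"%g[r,c,2] if g[r,c,1]<45 and g[r,c,2]>60 else "  .") for c in range(c0,c1)))
```

```text
scene9 cols 306 ..; value, with '.' where saturated
192 171 224 226 224 224 227 227 228 231 239 173   .   .   .   .   .   .   .   .   .   .   .   .   .   .   .
193 105 216 231 223 224 226 228 229 228 231 227 136   .   .   .   .   .   .   .   .   .   .   .   .   .   .
194  88 163 227 227 223 225 225 227 230 232 234 175   .   .   .   .   .   .   .   .   .   .   .   .   .   .
195  89  95 219 233 225 224 224 227 229 231 231 218 164   .   .   .   .   .   .   .   .   .   .   .   .   .
196  98  89 152 226 228 224 223 225 230 230 231 233 224 139   .   .   .   .   .   .   .   .   .   .   .   .
197  95  92  85 171 225 226 221 227 228 229 231 230 234 177   .   .   .   .   .   .   .   .   .   .   .   .
198  91  96  89 112 220 232 223 225 228 228 228 229 232 221 141   .   .   .   .   .   .   .   .   .   .   .
199  92  99  92  88 165 225 226 222 226 227 228 227 233 233 220 130   .   .   .   .   .   .   .   .   .   .
200  88  95  95  89  99 218 232 227 223 225 228 227 229 231 233 176   .   .   .   .   .   .   .   .   .   .
201   .  96  95  95  92 149 226 229 224 226 227 228 229 228 232 224 141   . 
[... 6414 characters left out ...]
 162 161 162  81  88  92  89  91   .  94
251 148 149 156 152 145 142 153 154 157 164 170 169 175 181 176 173 158 161 162 160 162 161 159 159 157 152 148  88  91  87  91  88
252 148 143 147 141 155 150 154 162 162 165 167 169 172 177 175 178 160 161 161 162 163 165 161 158 159 165 161 149  89  92  90  88
253 144 138 134 152 156 159 157 162 164 164 166 166 172 169 161 160 157 159 157 157 161 162 163 161 162 164 161 161  86  91  85  86
254 136 142 150 161 168 169 167 166 167 169 169 167 167 156 156 156 156 162 165 162 157 157 162 162 169 165 169 160  83  89  92  90
255 139 150 160 167 166 171 171 174 172 175 172 154 149 150 152 158 154 161 161 163 164 162 164 163 166 167 164 101   .  88  85  87
```

```bash
cat > ends.py <<'E'
from h import *
def ends(rear,front):
    s=ctrl.state(); p=s['tcp_pos']; n=np.array([.9786,-.2056,0]); u=np.array([.2056,.9786,0]); o=[]
    for cam,px,st in(("scene",rear,-.168),("side",front,.052)):
        f=grab(cam); c,d=ray(f,[px]); d=d[0]; X=c+d*(((p-c)@n)/(d@n)); o.append(X)
        zs=np.linspace(0,.3,601); q=proj(f,[np.r_[(p+u*st)[:2],z] for z in zs]); print(cam,"plane pt",X.round(4),"z by row at expected xy",zs[np.abs(q[:,1]-px[1]).argmin()].round(4))
    print("dist",np.linalg.norm(o[1]-o[0]),"tilt deg",np.degrees(np.arcsin((o[1][2]-o[0][2])/.22)))
E
python3 -c "
from ends import *
ends((320.8,208.5),(211,237.2))"
```

```text
scene plane pt [ 0.6196 -0.3903  0.0784] z by row at expected xy 0.076
side plane pt [ 0.6648 -0.1752  0.066 ] z by row at expected xy 0.0685
dist 0.2200975713733279 tilt deg -3.224843381083742
```

The tube is nearly level (about −3°, rear slightly high; measured length 220.1 mm matches). Now a firm grip, then lift.

>>> step_arm(
  plan=[
    [[-1,0,0,0,0],[-1,0,0,0,0],[-1,0,0,0,0],[-1,0,0,-0.003,0],[-1,0,0,-0.006,0],[-1,0,0,-0.01,0],[-1,0,0,-0.012,0],[-1,0,0,-0.012,0]],
  ],
  force=50,
)

```text
t: 12.88
tcp_pos: [0.6553, -0.2226, 0.087]
tool_rot: [0.0, 0.995, -0.104, 0.0]
force: [0.1, -0.7, -1.5]
width: 0.0174
```

>>> step_arm(
  plan=[
    [[-1,0,0,-0.015,0],[-1,0,0,-0.015,0],[-1,0,0,-0.015,0],[-1,0,0,-0.014,0],[-1,0,0,-0.01,0],[-1,0,0,-0.006,0],[-1,0,0,-0.002,0],[-1,0,0,0,0]],
  ],
)

```text
t: 13.55
tcp_pos: [0.6551, -0.2226, 0.1627]
tool_rot: [0.0, 0.995, -0.104, 0.0]
force: [0.2, 0.1, -1.0]
width: 0.0179
```

Run:
```python
from h import *
s=ctrl.state();p=s['tcp_pos'];print(s['width'],p,s['force'],s['t'])
u=np.array([.2056,.9786,0])
for n,st,zz in(("scene",-.168,.194),("side",.052,.182)):
    f=grab(n,n+"10.png"); q=proj(f,[np.r_[(p+u*st)[:2],zz]])[0]; print(n,q.round(1))
    g=cv2.cvtColor(f["img"],cv2.COLOR_RGB2HSV).astype(int); r,c=q.round().astype(int)[::-1]
    for i in range(r-12,r+13): print(i," ".join(("%3d"%g[i,k,2] if g[i,k,2]>185 and g[i,k,1]<45 else "  .") for k in range(c-13,c+13)))
    print("c0",c-13)
```

```text
0.017870532473055933 [ 0.65508938 -0.22259725  0.16267412] [ 0.22499284  0.08962818 -1.01492616] 13.55
scene [323.1 151.6]
140   . 200 227 222 218 221 221 224 223 224 226 234   .   .   .   .   .   .   .   . 197 199 200 199 203 206
141   .   . 199 227 220 219 222 222 224 224 227 225 228   .   .   .   .   .   .   . 201 202 199 205 195 191
142   .   .   . 217 225 218 222 222 223 223 224 224 228 198   .   .   .   .   .   . 199 209 198 193   .   .
143   .   .   .   . 228 224 219 219 221 223 225 225 225 228 202   .   .   .   .   .   . 190   .   .   .   .
144   .   .   .   . 191 226 222 219 222 224 220 226 224 225 230   .   .   .   .   .   .   .   .   .   .   .
145   .   .   .   .   . 214 225 220 218 223 223 224 223 226 227 233   .   .   .   .   .   .   .   .   .   .
146   .   .   .   .   .   . 225 226 220 223 222 224 222 223 227 227 213   .   .   .   .   .   .   .   .   .
147   .   .   .   .   .   .   . 228 226 221 221 221 223 225 225 224 227 200   .   .   .   .   .   .   .   .
148   .   .   .   .   .   .   . 194 224 223 219 221 223 222 226 225 225 232 194   .   .   .   .   .   .   .
149  
[... 3755 characters left out ...]
6   .   .   .   .   . 187 190 217 203   .   .
199   .   .   .   .   .   .   .   .   .   .   .   . 204 196 198 198 195   .   .   . 198 216 221   .   .   .
200   .   .   .   .   .   .   .   .   .   .   .   . 201 200 196 197 197 194 200 195 207 220   .   .   .   .
201   .   .   .   .   .   .   .   .   .   .   . 202 200 197 196 196 197 197 192 197 218 204   .   .   .   .
202   .   .   .   .   .   .   .   .   .   . 199 196 199 198 197 195 194 193 191 218 220   .   .   .   .   .
203   .   .   .   .   .   .   .   .   . 213 210 207 210 208 214 195 196 192 207 220 186   .   .   .   .   .
204   .   .   .   .   .   .   .   . 193 223 217 215 215 215 220 207 209 207 220 212   .   .   .   .   .   .
c0 190
```

Run:
```python
from ends import *
ends((324.2,150.7),(204.2,189.5))
a=cv2.imread("pics/side0.png");b=cv2.imread("pics/side10.png")
def off(i):
    g=cv2.cvtColor(i,cv2.COLOR_BGR2HSV)[195:230,292:332]; m=((g[:,:,1]<45)&(g[:,:,2]>80)); y,x=np.where(m); return x.min()+292,x.max()+292,y.min()+195,y.max()+195,m.sum()
print(off(a),off(b))
s=ctrl.state();print(s['tcp_pos'],s['qd'].round(4),s['force'],s['width'],s['t'])
```

```text
scene plane pt [ 0.6186 -0.393   0.1995] z by row at expected xy 0.1955
side plane pt [ 0.6643 -0.1753  0.1864] z by row at expected xy 0.189
dist 0.22276992205364998 tilt deg -3.41348387950861
(np.int64(292), np.int64(331), np.int64(195), np.int64(226), np.int64(428)) (np.int64(298), np.int64(331), np.int64(195), np.int64(226), np.int64(408))
[ 0.65431642 -0.22220242  0.16082689] [ 0.     -0.0009 -0.0027 -0.0005 -0.0012  0.001 ] [-0.3373162   0.59622896 -1.91404398] 0.017597674711772836 13.75
```

>>> step_arm(
  plan=[
    [[-1,0,0,0,0],[-1,0,0,0,0],[-1,0,0,0,0],[-1,0,0,0,0],[-1,0,0,0,0],[-1,0,0,0,0],[-1,0,0,0,0],[-1,0,0,0,0]],
  ],
)

```text
t: 14.42
tcp_pos: [0.655, -0.2225, 0.1623]
tool_rot: [0.0, 0.995, -0.104, 0.0]
force: [-0.7, -0.9, -1.4]
width: 0.0179
```

Run:
```python
from h import *
s=ctrl.state();print(s['tcp_pos'],s['qd'].round(4),s['force'].round(2),s['width'])
print(ctrl.close_job())
```

```text
[ 0.65498718 -0.22253188  0.1622668 ] [ 0.0001  0.0012  0.0008  0.0001  0.0003 -0.0001] [-0.72 -0.88 -1.43] 0.017894916869139067
the job is handed in; nothing more can be done
None
```

The job is handed in after about 14.4 s of the 32 s allowed. The tube is out of the tray and held level and still in the gripper.

**What I did:** I took the tube about 50 mm from its exposed end with a light grip. I raised that end so the tube pivoted to about 16° with its rear still under the hood. Then I drew it out along its own axis, levelled it by lowering it gently onto the front rim, gripped at 50 N and lifted it.

**Last checks:**
- **Height and tilt:** the end centres are about 0.18 m and 0.19 m above the bench, and the tube is about 3° off level.
- **Grip and contact:** the opening is 17.9 mm on the 18 mm tube. The wrist reads roughly the tube's weight alone, so nothing suggests contact with the tray or offcut. Joint speeds are practically zero.
- **Offcut:** it showed no visible movement in the side view. That was only a pixel-mask comparison, not a measured position.

**What failed or disagreed:**
- **First grasp missed:** the fingers closed above the tube. The side camera showed the real fingertips about 30 mm higher than the reported tool height implied, so I went lower by image and re-gripped. The final heights come from the cameras, not the reported tool pose.
- **Length check:** the tube measured 223 mm in the final views instead of 220 mm, so those positions are good to about 3 mm.

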